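# Stand the fallen backing screen up behind the vials

### The arm

A 7-joint arm with a two-finger parallel gripper is mounted at the origin on the work surface. World frame = base frame: x ahead of the robot, y to its left, z up, the work surface at z = 0. Lengths are in mm, angles in rad, forces in N, time in s.
With the tool pointing down it reaches from about 400 to 875 mm from the base axis. Payload 4.4 kg.
Tool frame: the origin (TCP) lies at the very end of the fingers, on their centre line; the grasp point (between the pads) lies 19 mm behind it (ctrl.pinch_z is the z of the grasp point in the tool frame, in mm); z points along the fingers, x is the direction in which the jaws open and shut, and the axes are right-handed (so a half turn about z gives the same grasp; the last joint's range is limited). The gripper opens to 85 mm and grips with 20 to 120 N. Pads are 22 mm wide; open, the fingers measure 114 mm over their backs; the gripper's body (76 mm by 85 mm) begins 54 mm behind the grasp point. The pads swing forward as they close: fully open they stand 13 mm farther back than shut.
Start: joints at [-1.408, 0.628, 0.038, 1.517, -0.027, 0.996, -0.02], TCP at [147.4, 633.081, 231.313] pointing down, gripper open.
Joint ranges: [-3.06, 3.06], [-0.37, 2.12], [-1.25, 1.32], [0.18, 2.47], [-1.1, 4.24], [0.23, 1.98], [-2.94, 2.94]. Speed limits (rad/s): [2.57, 2.57, 3.14, 3.14, 3.14, 3.14, 3.14].

### API

Orientations are given as [roll, pitch, yaw] about the fixed x, y, z axes, in that order (R = Rz(yaw) Ry(pitch) Rx(roll)).
In Python, from cell import sensors, get_image, order, ctrl gives the robot as it stands.
- The arm moves only by the tool arm_command, never from a script. Its argument "rows" is a list that holds one entry, the list of rows, each a list of 6 numbers: the shift along the tool's x, y, z in mm, then the turn, a rotation vector about the tool's x, y, z in degrees. A call has 1 to 20 rows; each row is the pose to reach, as a shift and turn from the pose commanded when the call began, along the tool's axes at that moment; what a row does not reach only later rows make up. A row lasts 1/12 s, in which the tool goes at most 41.7 mm and 7.16 degrees, less where a joint would pass 70% of its speed; a pose out of reach is approached as far as the arm can. A call with a gripper value outside its range is refused whole. "claw" is the opening, from -1 (shut) to 1 (fully open), set as the call begins (left out, the last holds). The fingers move at their own pace and stop on an object; the grip force is fixed at half the most. Time passes only in rows, so rows that repeat a pose let the fingers close. It gives the time, the measured TCP pose, the force and the opening at its end, in the units of the state.
- sensors.read_state(): the state, without advancing time (a new reading comes with each control period).
- get_image(name): name is "side" or "top"; returns a dict with "pixels" (480x640x3 uint8, red, green, blue), "z_map" (480x640 float32, mm along the optical axis (not along the pixel's ray), 0 where there is no reading), "K" (3x3 intrinsics, pixels), "pose" (4x4, takes a point from camera to world coordinates). Camera axes: x right, y up, looking along -z (the intrinsics and any distortion apply to the point x, -y, -z); pixel columns grow to the right and rows downward; lengths in mm; the calibration is good to about 2 mm. A picture is of the moment at which its call begins.
- order.finish_job(): hands the job in, once; it reports no verdict.
The state is a dict: "clock": time; "qpos": joint angles; "qd": joint speeds; "tau": joint torques, N m; "eef_pos": TCP position; "tool_rot": TCP orientation; "force": force on the tool from outside, world axes, zero at the start; "torque": the same for the moment, N m; "width": finger opening in mm.
Only numpy, scipy, OpenCV 4.12 (cv2) and the standard library are available. Lean on these libraries where they do the work, as an engineer would, in place of code of your own. Each camera call takes 0.05 s, during which the arm holds its last target.

### The job

The white backing screen has fallen on its back in front of the blue vial rack. Only by pushing, without gripping or lifting it, tip it forward by its upturned metal foot until it stands up again, and then slide the standing screen along the table until the front edge of its foot is flush against the rack. Leave the black screen lying and do not disturb the vials, jars or loose cap.

Things in the scene. Friction and masses are not known exactly. Their poses are not given: they have to be found in the camera images.
- rack: blue plastic vial rack, fixed to the table: a block 50 mm deep (its x), 420 mm long (its y), 36 mm high. Origin under its centre. Its long near face, towards the robot, lies at x = -25 mm in its frame; it is turned by up to about 0.2 rad. Four capped vials stand in its holes at y = -150, -60, 60 and 150 mm.
- white_screen: L of a white plastic panel 8 mm thick and an aluminium foot plate 12 mm thick, both 100 mm wide, 0.3 to 0.43 kg, mostly foot. Starts on its back: panel flat, reaching 90 mm towards the robot; foot upright, 75 mm high, 105 to 145 mm short of the rack, turned up to 0.25 rad from it. Origin: middle of the heel, the L's outer corner edge. -x runs up the panel, +z along the foot, y across.
- white_screen_outer: the white screen's outer skin, 2 mm: the panel's back and the foot's sole, set in 3 mm from the edges; fixed to the screen, same origin and axes (within the sizes given for it)
- white_screen_inner: likewise its inner skin: the panel's face and the foot's upper side. Fingers on inner and outer skin at once count as gripping
- black_screen: same screen with a black panel, also lying on its back, beside the white one, about 260 mm from it (either side); same origin and axes; to be left lying
- white_screen_heel (a point): middle of the white screen's heel edge (same point as its body's origin), at table height lying and standing. Pushed near the top of the upright foot towards the rack, the screen turns about this edge, passes its balance at roughly 25 degrees and drops the rest of the way onto its foot
- white_screen_top (a point): middle of the top edge of the white panel: about 4 mm high while lying, 90 mm when the screen stands, then straight above the heel on the robot's side of the foot
- white_screen_toe_left (a point): left end (seen from the robot) of the foot's toe edge, underside: 75 mm high and over the heel while lying; at table height and 75 mm ahead of the heel, towards the rack, when the screen stands
- white_screen_toe_right (a point): right end of the same toe edge, 100 mm from the left one
- vial0: capped glass vial, 24 mm across, 67 mm long, black cap, standing loosely in the rack's hole at y = -150 mm, its foot 12 mm over the table; origin under its centre
- vial1: capped glass vial, 24 mm across, 67 mm long, black cap, standing loosely in the rack's hole at y = -60 mm, its foot 12 mm over the table; origin under its centre
- vial2: capped glass vial, 24 mm across, 67 mm long, black cap, standing loosely in the rack's hole at y = 60 mm, its foot 12 mm over the table; origin under its centre
- vial3: capped glass vial, 24 mm across, 67 mm long, black cap, standing loosely in the rack's hole at y = 150 mm, its foot 12 mm over the table; origin under its centre
- jar_left: glass jar with blue screw cap, 56 mm across, 96 mm high, standing on the table far to the left; origin under its centre
- jar_right: glass jar with blue screw cap, 56 mm across, 96 mm high, standing on the table far to the right; origin under its centre
- blue_cap: loose blue screw cap, open side up, 48 mm across, 20 mm high, lying on the table between the two screens; origin under its centre
Things that resemble listed ones, but are neither listed nor needed, are in the scene too. What is shaped like the white_screen but orange, pink or red is not meant.

How it is judged (in metres and radians):
On the way, in this order (a step that is already met when the one before it is completed fails the run):
1. the white screen stands upright on its foot (height (world z) of white_screen_top above 0.085 m and height (world z) of each of white_screen_toe_left, white_screen_toe_right below 0.01 m), for 0.2 s.
2. the standing screen's foot is flush against the rack (all of step 1 and x of each of white_screen_toe_left, white_screen_toe_right in the frame of rack above -0.033 m and y of white_screen_toe_right in the frame of rack above -0.225 m and y of white_screen_toe_left in the frame of rack below 0.225 m and x of white_screen_heel in the frame of rack below -0.08 m), for 0.2 s.
At the end, for the whole second after the job is handed in: The white screen stands still on its foot (top edge above 85 mm, both toe ends within 10 mm of the table), both ends of the foot's toe edge within 8 mm of the rack's near face and within its length; the black screen, vials, jars and cap within 20 mm of where they began (all of step 2 and linear speed of white_screen below 0.01 m/s and angular speed of white_screen below 0.1 rad/s and distance of each of vial0, vial1, vial2, vial3, jar_left, jar_right, blue_cap, black_screen from where it was at the start of the episode below 0.02 m); the robot touches nothing.
It fails at once if the white screen is gripped (fingers press on both its inner and its outer side at once) (contact force between the fingers and white_screen_inner above 1 N and contact force between the fingers and white_screen_outer above 1 N).
It fails at once if the white screen is lifted off the table (its heel more than 35 mm up) (height (world z) of white_screen_heel above 0.035 m).
It fails at once if the black screen is moved more than 20 mm or tipped (distance of black_screen from where it was at the start of the episode above 0.02 m or angle between black_screen's own z axis and vertical above 0.25 rad).
It fails at once if a vial, a jar or the loose cap is moved more than 20 mm (distance of any of vial0, vial1, vial2, vial3, jar_left, jar_right, blue_cap from where it was at the start of the episode above 0.02 m).
It fails at once if a vial or a jar is tipped (angle between any of vial0, vial1, vial2, vial3, jar_left, jar_right's own z axis and vertical above 0.35 rad).
It also fails if it takes over 51 s, if anything falls off the work surface, if the arm or the gripper's body presses on something with over 40 N, if the wrist force passes 120 N, or if a joint passes its speed limit or range.

## Working session

There is one attempt and no reset: what is moved stays moved. The work goes in short steps, Python scripts to look and compute and a tool call to move; the robot and the scene stay as the last step left them, time stands still between calls to the robot, and variables do not carry over. Pictures are saved under pics/ and viewed, and the job is handed in when it is done.

Besides the shell and the picture viewer there is one more tool, called after "Emit:" as name([rows], argument=value, ...), one row to a line, values as JSON. arm_command: Moves the arm, as the interface text tells. Its arguments: {"type":"object","properties":{"rows":{"type":"array","items":{"type":"array","items":{"type":"array","items":{"type":"number"}}}},"claw":{"type":"number"}},"required":["rows"]}

```bash
mkdir -p pics; ls
python3 - <<'E'
from cell import sensors,get_image,ctrl
import cv2,numpy as np
s=sensors.read_state();print(s)
for n in("top","side"):
    d=get_image(n);cv2.imwrite(f"pics/{n}0.png",d["pixels"][:,:,::-1]);print(n,d["K"],d["pose"].round(3),[k for k in d])
    np.savez(f"{n}0.npz",**{k:d[k] for k in("pixels","z_map","K","pose")})
E
```

```text
pics
{'clock': 0.0, 'qpos': array([-1.40781842,  0.62934303,  0.03843009,  1.5183948 , -0.02701281,
        0.99627359, -0.02001441]), 'qd': array([-3.55276848e-04, -4.40944485e-04, -9.96065403e-04,  4.20539313e-06,
        8.56469045e-04, -3.47170641e-04, -1.78830741e-03]), 'tau': array([ 1.92234529e-04, -5.63405836e+01,  1.22603294e+00, -1.93442094e+01,
        1.08843483e-02,  1.08884485e-02,  2.43237008e-05]), 'eef_pos': array([147.23050813, 632.45753076, 230.38229279]), 'tool_rot': array([3.14158495e+00, 1.90126560e-03, 1.34200602e+00]), 'force': array([-0.22302842, -0.71498109, -0.93494237]), 'torque': array([0.06875687, 0.0622894 , 0.02443131]), 'width': 85.39849373450937}
top [[448.83627628   0.         317.81386196]
 [  0.         448.83627628 241.02442032]
 [  0.           0.           1.        ]] [[-7.000000e-03  9.820000e-01 -1.900000e-01  3.721980e+02]
 [-1.000000e+00 -4.000000e-03  1.600000e-02  1.310300e+01]
 [ 1.500000e-02  1.900000e-01  9.820000e-01  1.124885e+03]
 [ 0.000000e+00  0.000000e+00  0.000000e+00  1.000000e+00]] ['pixels', 'z_map', 'K', 'pose']
side [[460.57909423   0.         318.85578828]
 [  0.         460.57909423 235.69012938]
 [  0.           0.           1.        ]] [[-9.13000e-01  2.35000e-01 -3.33000e-01  2.46246e+02]
 [-4.07000e-01 -5.24000e-01  7.48000e-01  6.75487e+02]
 [ 1.00000e-03  8.19000e-01  5.74000e-01  5.98719e+02]
 [ 0.00000e+00  0.00000e+00  0.00000e+00  1.00000e+00]] ['pixels', 'z_map', 'K', 'pose']
```

View pics/top0.png

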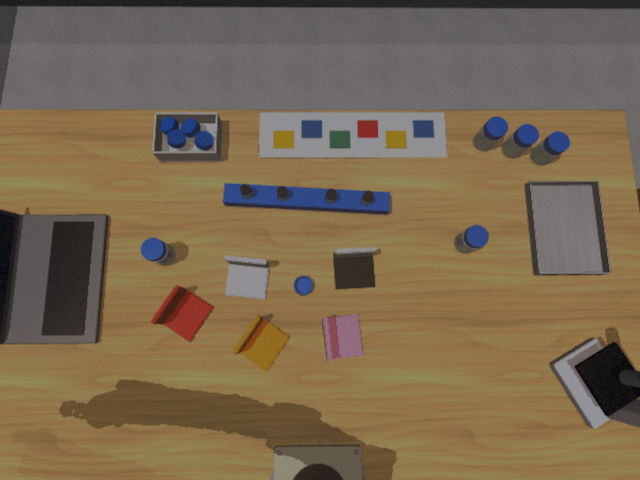

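View pics/side0.png

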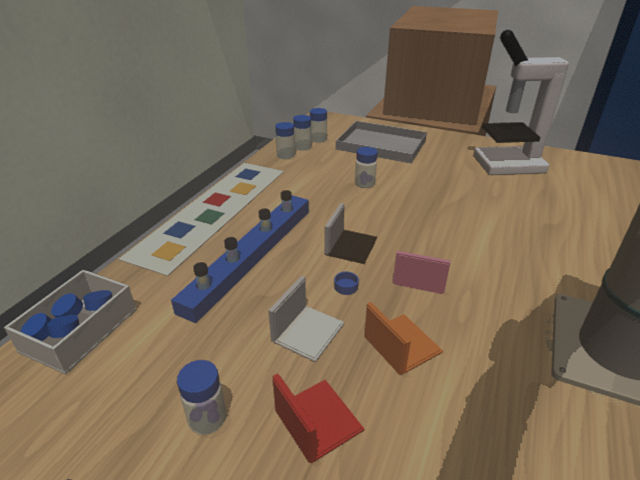

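The top view shows the white panel around (247,280) with its foot edge at (225–268, 261). The rack runs (225,193) to (390,203), the black screen is at (355,268), and the loose cap is at (304,286). The arm itself is not drawn. Next I measure.

```bash
cat > h.py <<'E'
import numpy as np,cv2
def cloud(d):
    z=d["z_map"];K=d["K"];v,u=np.mgrid[:480,:640]
    P=np.stack([(u-K[0,2])/K[0,0]*z,-(v-K[1,2])/K[1,1]*z,-z,np.ones_like(z)],-1)
    return (P@d["pose"].T)[...,:3]
def ray(d,u,v,h):
    K=d["K"];r=d["pose"][:3,:3]@np.array([(u-K[0,2])/K[0,0],-(v-K[1,2])/K[1,1],-1]);c=d["pose"][:3,3]
    return c+r*(h-c[2])/r[2]
E
python3 - <<'E'
from h import *
for n in("top","side"):
    d=dict(np.load(n+"0.npz"));C=cloud(d);hsv=cv2.cvtColor(d["pixels"],cv2.COLOR_RGB2HSV)
    ok=d["z_map"]>0
    # rack
    m=ok&(abs(hsv[...,0].astype(int)-115)<12)&(hsv[...,1]>120)&(C[...,2]>30)&(C[...,2]<42)&(C[...,0]>480)&(C[...,0]<700)&(abs(C[...,1])<330)
    P=C[m];r=cv2.minAreaRect(P[:,:2].astype(np.float32));print(n,"rack",m.sum(),r,np.median(P[:,2]));print(cv2.boxPoints(r).round(1).tolist())
    # screens region
    gray=(hsv[...,1]<60)
    for nm,y0,y1 in(("white",100,260),("black",-160,-20)):
        b=ok&(C[...,0]>300)&(C[...,0]<500)&(C[...,1]>y0)&(C[...,1]<y1)
        f=b&(C[...,2]>70)&(C[...,2]<82)
        P=C[f]
        if len(P)>5:
            r=cv2.minAreaRect(P[:,:2].astype(np.float32));print(n,nm,"foot top",len(P),r,P[:,2].max());print(cv2.boxPoints(r).round(1).tolist())
        f=b&(C[...,2]>20)&(C[...,2]<85);P=C[f]
        if len(P)>5:
            r=cv2.minAreaRect(P[:,:2].astype(np.float32));print(n,nm,"foot",len(P),r)
            print(cv2.boxPoints(r).round(1).tolist())
        f=b&(C[...,2]>4.5)&(C[...,2]<13)&((gray&(hsv[...,2]>120)) if nm=="white" else hsv[...,2]<80);P=C[f]
        if len(P)>5:
            r=cv2.minAreaRect(P[:,:2].astype(np.float32));print(n,nm,"panel",len(P),r,np.median(P[:,2]));print(cv2.boxPoints(r).round(1).tolist())
E
```

```text
top rack 1534 ((684.2152099609375, 22.412460327148438), (416.4739074707031, 40.326416015625), 88.46114349365234) 35.028829542854965
[[658.5, -185.1999969482422], [698.7999877929688, -186.3000030517578], [710.0, 230.0], [669.7000122070312, 231.10000610351562]]
top white foot top 211 ((357.5038757324219, 162.42807006835938), (12.017535209655762, 98.91706848144531), 55.57331466674805) 81.12143396639885
[[313.29998779296875, 185.39999389648438], [394.8999938964844, 129.5], [401.70001220703125, 139.39999389648438], [320.1000061035156, 195.3000030517578]]
top white foot 327 ((357.6802978515625, 162.32830810546875), (12.425186157226562, 99.3226089477539), 55.5418586730957)
[[313.20001220703125, 185.3000030517578], [395.1000061035156, 129.10000610351562], [402.1000061035156, 139.39999389648438], [320.20001220703125, 195.5]]
top white panel 734 ((475.31805419921875, 174.0357666015625), (99.44910430908203, 54.73827362060547), 84.22349548339844) 7.314263198855656
[[443.1000061035156, 127.30000305175781], [497.5, 121.80000305175781], [507.6000061035156, 220.8000030517578], [453.1000061035156, 22
[... 2233 characters left out ...]
5, -21.0], [300.6000061035156, -32.400001525878906], [395.20001220703125, -29.600000381469727], [394.8999938964844, -18.200000762939453]]
side black foot 574 ((347.5464172363281, -24.963924407958984), (95.0076904296875, 12.014240264892578), 1.687415361404419)
[[299.8999938964844, -20.399999618530273], [300.20001220703125, -32.400001525878906], [395.20001220703125, -29.600000381469727], [394.8999938964844, -17.600000381469727]]
side black panel 412 ((485.1927795410156, -94.04193115234375), (33.94589614868164, 98.42456817626953), 2.5223388671875) 7.998182420245939
[[466.1000061035156, -45.599998474121094], [470.3999938964844, -144.0], [504.29998779296875, -142.5], [500.0, -44.099998474121094]]
```

Run:
```python
from h import *
for n in("top","side"):
    d=dict(np.load(n+"0.npz"));C=cloud(d);hsv=cv2.cvtColor(d["pixels"],cv2.COLOR_RGB2HSV)
    ok=d["z_map"]>0
    def rep(t,m):
        P=C[m]
        if len(P)<8: print(n,t,len(P));return
        r=cv2.minAreaRect(P[:,:2].astype(np.float32));print(n,t,len(P),np.array(r[0]).round(1),np.array(r[1]).round(1),round(r[2],1),"z",np.median(P[:,2]).round(1),cv2.boxPoints(r).round(0).tolist())
    for nm,y0,y1 in(("white",90,260),("black",-170,-20)):
        b=ok&(C[...,0]>420)&(C[...,0]<620)&(C[...,1]>y0)&(C[...,1]<y1)
        rep(nm+" foottop",b&(C[...,2]>71)&(C[...,2]<85))
        rep(nm+" foot",b&(C[...,2]>20)&(C[...,2]<85))
        rep(nm+" panel",b&(C[...,2]>4)&(C[...,2]<12)&(((hsv[...,1]<60)&(hsv[...,2]>110)) if nm=="white" else hsv[...,2]<80))
    blue=ok&(abs(hsv[...,0].astype(int)-115)<12)&(hsv[...,1]>120)
    rep("cap",blue&(abs(C[...,0]-460)<60)&(abs(C[...,1]-40)<60)&(C[...,2]<30)&(C[...,2]>3))
    rep("jarL",blue&(C[...,2]>70)&(C[...,1]>250)&(C[...,0]<650))
    rep("jarR",blue&(C[...,2]>70)&(C[...,1]<-250)&(C[...,0]<650))
    rep("vials",ok&(C[...,2]>70)&(C[...,2]<85)&(C[...,0]>640)&(C[...,0]<730)&(abs(C[...,1]-20)<200))
```

```text
top white foottop 166 [530.5 168.5] [100.2  12.1] 83.0 z 73.6 [[518.0, 120.0], [530.0, 118.0], [543.0, 218.0], [531.0, 219.0]]
top white foot 322 [530.8 168.4] [100.4  12.8] 83.5 z 71.3 [[519.0, 119.0], [531.0, 118.0], [543.0, 218.0], [530.0, 219.0]]
top white panel 1137 [486.8 172.7] [99.6 77.6] 83.8 z 7.2 [[443.0, 127.0], [520.0, 119.0], [531.0, 218.0], [454.0, 226.0]]
top black foottop 176 [552.4 -91.5] [12.2 98.4] 3.2 z 73.6 [[544.0, -43.0], [549.0, -141.0], [561.0, -140.0], [556.0, -42.0]]
top black foot 342 [552.5 -92.4] [ 13.1 100.5] 3.4 z 71.3 [[543.0, -43.0], [549.0, -143.0], [562.0, -142.0], [556.0, -42.0]]
top black panel 1073 [509.4 -95.5] [78.5 98.3] 3.7 z 7.2 [[467.0, -49.0], [473.0, -147.0], [552.0, -142.0], [545.0, -44.0]]
top cap 106 [475.9  32.2] [39.9 44.7] 89.8 z 4.9 [[454.0, 12.0], [498.0, 12.0], [498.0, 52.0], [454.0, 52.0]]
top jarL 384 [555.8 380.3] [50.6 49.4] 47.3 z 95.2 [[520.0, 378.0], [557.0, 345.0], [591.0, 382.0], [555.0, 416.0]]
top jarR 369 [ 414.6 -530.2] [499.  102.6] 35.2 z 95.1 [[181.0, -632.0], [240.0, -716.0], [648.0, -428.0], [589.0, -344.0]]
t
[... 659 characters left out ...]
] [ 13.7 102.1] 3.5 z 55.8 [[542.0, -40.0], [549.0, -142.0], [562.0, -141.0], [556.0, -39.0]]
side black panel 1020 [509.5 -92.9] [83.3 99.1] 2.1 z 8.0 [[466.0, -45.0], [470.0, -144.0], [553.0, -141.0], [549.0, -42.0]]
side cap 75 [473.   34.5] [40.5 42.4] 9.8 z 4.2 [[449.0, 52.0], [457.0, 10.0], [497.0, 17.0], [489.0, 59.0]]
side jarL 949 [554.2 381.1] [49.8 51.3] 35.3 z 95.9 [[519.0, 388.0], [549.0, 346.0], [589.0, 375.0], [560.0, 416.0]]
side jarR 1881 [  171.8 -1004.2] [1534.9  240.4] 64.4 z 162.7 [[-268.0, -1644.0], [-52.0, -1748.0], [612.0, -364.0], [395.0, -260.0]]
side vials 454 [695.6  23.3] [325.   26.2] 86.6 z 78.2 [[673.0, -138.0], [699.0, -140.0], [718.0, 185.0], [692.0, 186.0]]
```

Run:
```python
from h import *
d=dict(np.load("top0.npz"));hsv=cv2.cvtColor(d["pixels"],cv2.COLOR_RGB2HSV)
C=cloud(d)
m=((abs(hsv[...,0].astype(int)-115)<14)&(hsv[...,1]>110)).astype(np.uint8)
m[:170]=0;m[225:]=0;m[:,:215]=0;m[:,400:]=0
far=[];near=[]
for u in range(230,386,2):
    v=np.where(m[:,u])[0]
    if len(v):
        far.append(ray(d,u,v.min()-.5,36)); near.append(ray(d,u,v.max()+.5,0))
for nm,L in(("far",far),("near@0",near)):
    L=np.array(L);vx,vy,x,y=cv2.fitLine(L[:,:2].astype(np.float32),cv2.DIST_HUBER,0,.01,.01).ravel()
    print(nm,"yaw",np.arctan2(-vx*np.sign(vy),abs(vy)),"x at y=168",x+vx/vy*(168-y),"res",np.abs((L[:,0]-x)-vx/vy*(L[:,1]-y)).max())
```

```text
far yaw -0.059912164 x at y=168 729.0555 res 37.983788313602155
near@0 yaw -0.05868812 x at y=168 689.20404 res 1.6230269289938226
```

Emit:
arm_command([
  [[-369,450,0,0,0,-6.4],[-369,450,0,0,0,-6.4],[-369,450,0,0,0,-6.4],[-369,450,0,0,0,-6.4],[-369,450,0,0,0,-6.4],[-369,450,0,0,0,-6.4],[-369,450,0,0,0,-6.4],[-369,450,0,0,0,-6.4],[-369,450,0,0,0,-6.4],[-369,450,0,0,0,-6.4],[-369,450,0,0,0,-6.4],[-369,450,0,0,0,-6.4],[-369,450,0,0,0,-6.4],[-369,450,0,0,0,-6.4],[-369,450,0,0,0,-6.4],[-369,450,0,0,0,-6.4],[-369,450,0,0,0,-6.4],[-369,450,0,0,0,-6.4],[-369,450,0,0,0,-6.4],[-369,450,0,0,0,-6.4]],
], claw=0.0)

```text
clock: 1.77
eef_pos: [501.2, 173.1, 231.3]
tool_rot: [-3.141, -0.0, 1.456]
force: [0.3, -0.2, 0.0]
width: 43.0
```

Emit:
arm_command([
  [[0,0,40,0,0,0],[0,0,80,0,0,0],[0,0,110,0,0,0],[0,0,140,0,0,0],[0,0,165,0,0,0],[0,0,181,0,0,0],[0,0,181,0,0,0],[0,0,181,0,0,0]],
])

```text
clock: 2.43
eef_pos: [501.2, 172.1, 49.8]
tool_rot: [-3.14, 0.001, 1.455]
force: [0.3, -0.0, -0.0]
width: 42.7
```

Run:
```python
from cell import get_image
import cv2
for n in("top","side"):
    d=get_image(n);cv2.imwrite(f"pics/{n}1.png",d["pixels"][:,:,::-1])
```

```text
(no output)
```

View pics/side1.png

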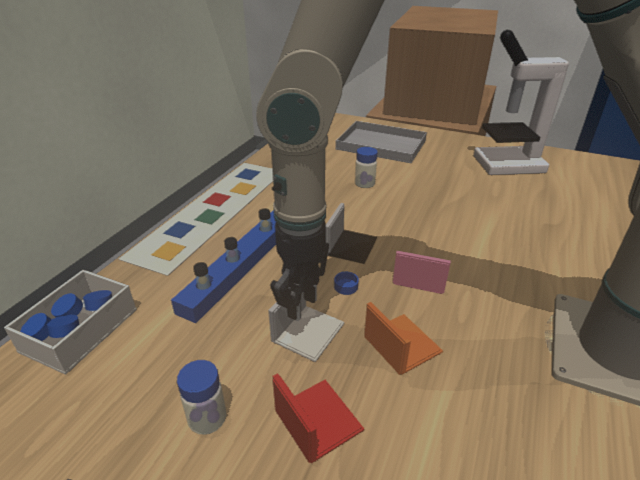

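View pics/top1.png

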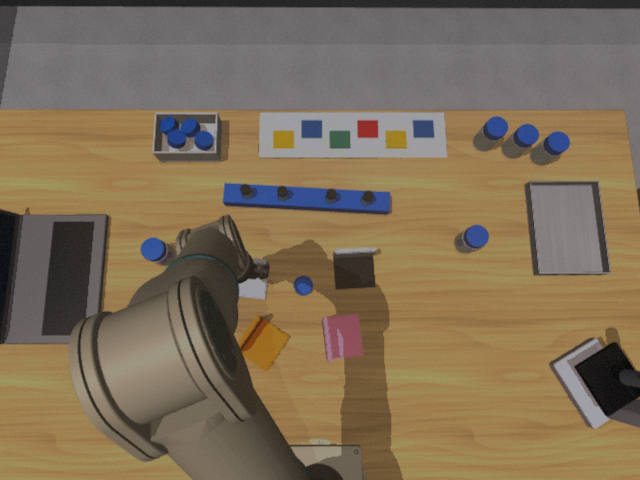

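The side view shows the fingers at about (285,295), above the panel and just behind the upright foot (272,320). Now I push gently along tool +y.

Emit:
arm_command([
  [[0,4,0,0,0,0],[0,8,0,0,0,0],[0,12,0,0,0,0],[0,15,0,0,0,0],[0,18,0,0,0,0],[0,21,0,0,0,0],[0,24,0,0,0,0],[0,24,0,0,0,0]],
])

```text
clock: 3.2
eef_pos: [526.7, 168.6, 50.3]
tool_rot: [3.141, -0.0, 1.453]
force: [-0.4, 1.8, 0.4]
width: 42.6
```

Run:
```python
from cell import get_image
import cv2
d=get_image("side");cv2.imwrite("pics/side2.png",cv2.resize(d["pixels"][200:400,180:420,::-1],None,fx=3,fy=3))
```

```text
(no output)
```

View pics/side2.png

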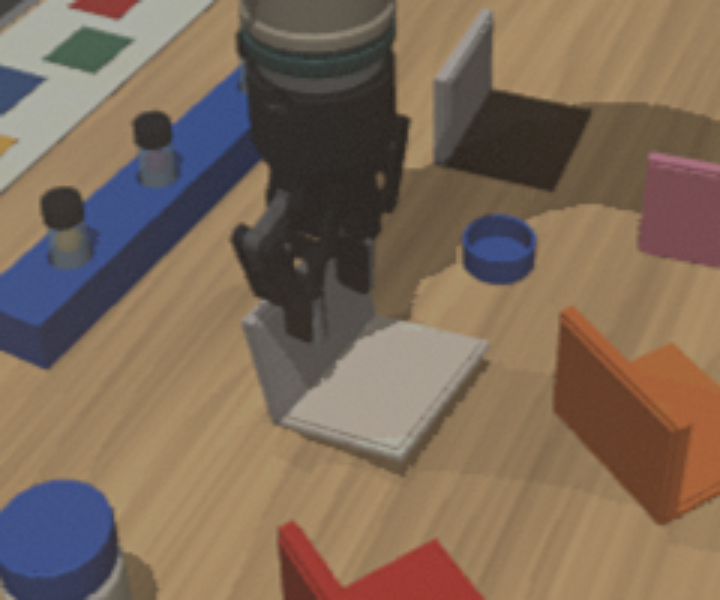

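The foot is tipping forward: its panel's near edge has lifted in the crop. I continue past balance, then withdraw upward.

Emit:
arm_command([
  [[0,4,0,0,0,0],[0,8,0,0,0,0],[0,12,0,0,0,0],[0,16,0,0,0,0],[0,19,0,0,0,0],[0,22,0,0,0,0],[0,24,0,0,0,0],[0,24,-10,0,0,0],[0,24,-25,0,0,0],[0,24,-45,0,0,0],[0,24,-75,0,0,0],[0,24,-75,0,0,0]],
])

```text
clock: 4.25
eef_pos: [552.6, 167.0, 130.7]
tool_rot: [3.134, -0.004, 1.454]
force: [1.0, 0.1, -0.6]
width: 42.7
```

Run:
```python
from cell import get_image
import cv2
d=get_image("side");cv2.imwrite("pics/side3.png",cv2.resize(d["pixels"][200:400,180:420,::-1],None,fx=3,fy=3))
```

```text
(no output)
```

View pics/side3.png

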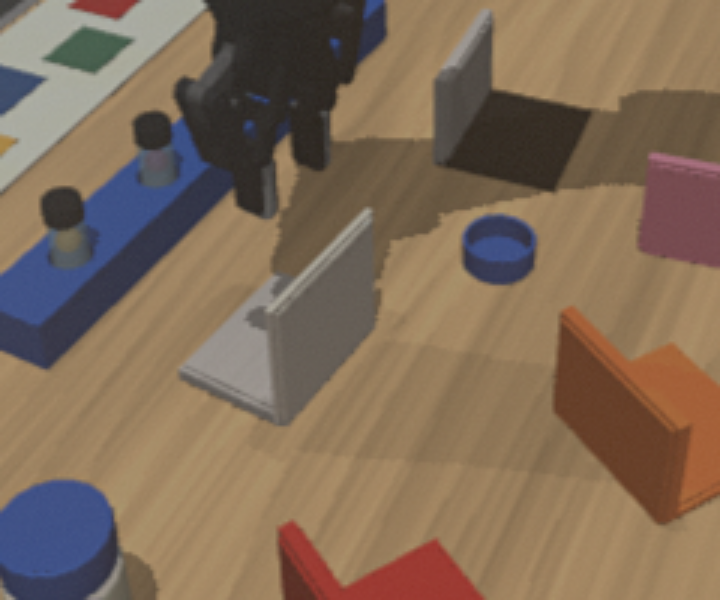

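The screen now stands upright: panel top edge from (275,310) to (370,215) in the crop, foot flat on the table towards the rack. I retreat behind it and measure.

Emit:
arm_command([
  [[0,-20,-20,0,0,0],[0,-50,-20,0,0,0],[0,-75,-20,0,0,0],[0,-75,-20,0,0,0],[0,-75,-20,0,0,0]],
])

```text
clock: 4.72
eef_pos: [473.5, 175.0, 145.3]
tool_rot: [-3.14, 0.0, 1.455]
force: [1.1, -1.1, 0.4]
width: 42.7
```

```bash
cat > meas.py <<'E'
from h import *
from cell import get_image
import sys
d=get_image("side");cv2.imwrite("pics/"+sys.argv[1]+".png",cv2.resize(d["pixels"][180:400,150:420,::-1],None,fx=2.7,fy=2.7))
hsv=cv2.cvtColor(d["pixels"],cv2.COLOR_RGB2HSV);C=cloud(d);ok=(d["z_map"]>0)&(C[...,1]>100)&(C[...,1]<245)
def rep(t,m):
    m=cv2.morphologyEx(m.astype(np.uint8),cv2.MORPH_OPEN,np.ones((2,2)))>0
    P=C[m]
    if len(P)<8: print(t,len(P));return
    r=cv2.minAreaRect(P[:,:2].astype(np.float32));print(t,len(P),"z",np.median(P[:,2]).round(1),P[:,2].max().round(1),cv2.boxPoints(r).round(1).tolist())
g=(hsv[...,1]<70)&(hsv[...,2]>90)
rep("panel",ok&g&(C[...,2]>40)&(C[...,2]<97)&(C[...,0]>500)&(C[...,0]<640))
rep("foot",ok&g&(C[...,2]>6)&(C[...,2]<20)&(C[...,0]>545)&(C[...,0]<700))
b=(abs(hsv[...,0].astype(int)-115)<14)&(hsv[...,1]>110)
# rack near face: z 8..28
m=b&(d["z_map"]>0)&(C[...,2]>6)&(C[...,2]<28)&(C[...,0]>600)&(C[...,0]<760)&(abs(C[...,1])<240)
P=C[m]
if len(P)>20:
    vx,vy,x,y=cv2.fitLine(P[:,:2].astype(np.float32),cv2.DIST_HUBER,0,.01,.01).ravel();print("rack face",len(P),"x at y=120,168,220:",[round(float(x+vx/vy*(q-y)),1) for q in(120,168,220)])
m=b&(d["z_map"]>0)&(C[...,2]>32)&(C[...,2]<40)&(C[...,0]>600)&(C[...,0]<760)&(abs(C[...,1])<240)
P=C[m];r=cv2.minAreaRect(P[:,:2].astype(np.float32));print("racktop",cv2.boxPoints(r).round(1).tolist())
E
python3 meas.py side4
```

```text
panel 896 z 65.0 598.7 [[246.1999969482422, 675.5], [556.2999877929688, 51.20000076293945], [607.5, 76.69999694824219], [297.3999938964844, 700.9000244140625]]
foot 746 z 11.9 598.7 [[235.8000030517578, 669.0], [584.0999755859375, 111.69999694824219], [641.5999755859375, 147.6999969482422], [293.29998779296875, 704.9000244140625]]
racktop [[659.7000122070312, -137.6999969482422], [709.7999877929688, -140.6999969482422], [731.9000244140625, 230.6999969482422], [681.7999877929688, 233.60000610351562]]
```

View pics/side4.png

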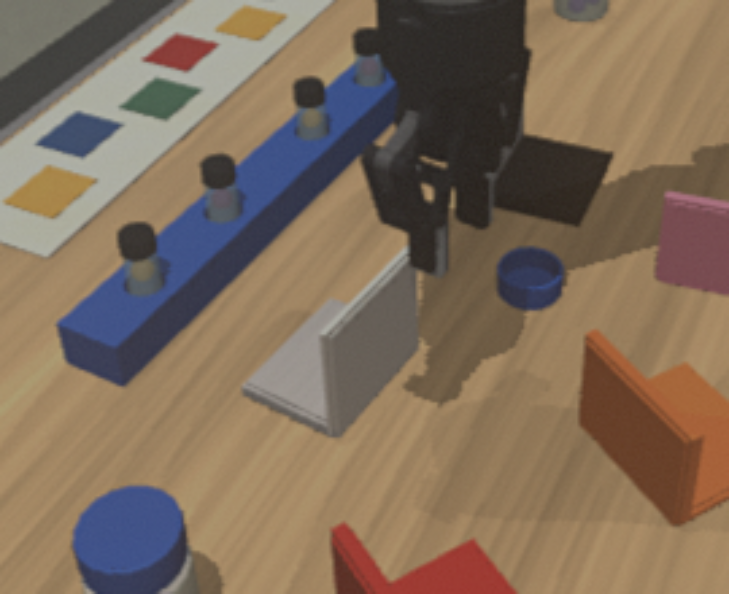

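The crop shows the screen standing square on its foot (toe edge about (245,390) to (330,305)), with the gripper behind it. I fix the mask bug and re-measure.

```bash
sed -i 's/np.ones((2,2)))>0/np.ones((2,2)))>0; m\&=ok\&(C[...,2]<97)/' meas.py; python3 meas.py side5
```

```text
panel 870 z 64.9 91.4 [[519.2000122070312, 123.0], [524.7999877929688, 122.19999694824219], [538.5999755859375, 218.0], [533.0, 218.8000030517578]]
foot 734 z 11.9 91.4 [[527.5, 118.0999984741211], [593.7000122070312, 111.80000305175781], [603.2000122070312, 211.89999389648438], [537.0, 218.1999969482422]]
racktop [[659.2000122070312, -134.0], [709.4000244140625, -137.10000610351562], [732.4000244140625, 231.10000610351562], [682.2000122070312, 234.1999969482422]]
```

Emit:
arm_command([
  [[-3,0,20,0,0,-3.2],[-3,0,50,0,0,-3.2],[-3,0,80,0,0,-3.2],[-3,0,105,0,0,-3.2],[-3,0,117,0,0,-3.2],[-3,0,117,0,0,-3.2],[-3,0,117,0,0,-3.2]],
])

```text
clock: 5.4
eef_pos: [475.3, 171.3, 27.5]
tool_rot: [-3.141, 0.001, 1.509]
force: [-0.0, -0.7, -0.0]
width: 42.6
```

```bash
python3 meas.py side6
```

```text
panel 707 z 69.2 91.4 [[520.9000244140625, 135.3000030517578], [527.0, 134.39999389648438], [539.0, 217.89999389648438], [532.9000244140625, 218.6999969482422]]
foot 749 z 12.0 91.9 [[524.0999755859375, 122.30000305175781], [592.0999755859375, 113.0999984741211], [605.0999755859375, 209.60000610351562], [537.2000122070312, 218.8000030517578]]
racktop [[659.7999877929688, -130.60000610351562], [710.0, -133.8000030517578], [732.9000244140625, 231.3000030517578], [682.7000122070312, 234.5]]
```

View pics/side6.png

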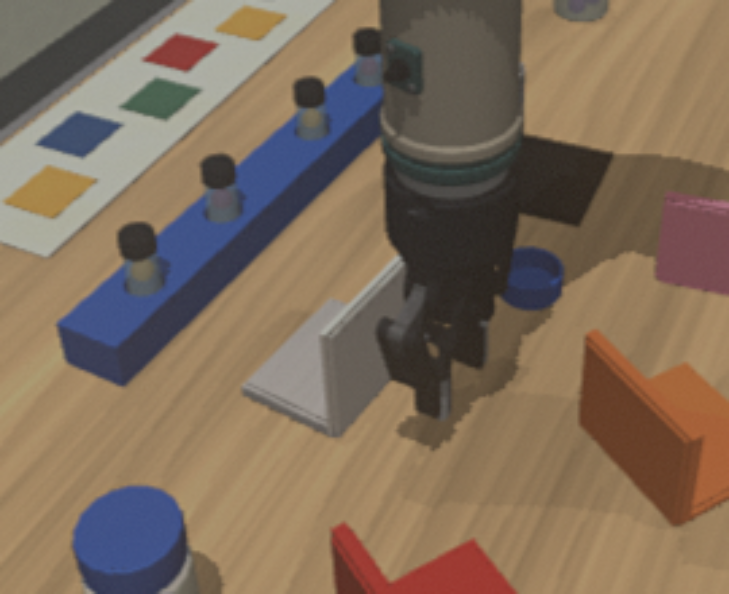

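The crop shows the fingers lowered behind the standing panel ((430,390), panel at (365,350)), with the path clear. I slide it.

Emit:
arm_command([
  [[0,10,0,0,0,0],[0,20,0,0,0,0],[0,28,0,0,0,0],[0,32,0,0,0,0],[0,35,0,0,0,0],[0,38,0,0,0,0],[0,41,0,0,0,0],[0,44,0,0,0,0],[0,47,0,0,0,0],[0,50,0,0,0,0],[0,53,0,0,0,0],[0,56,0,0,0,0],[0,59,0,0,0,0],[0,62,0,0,0,0],[0,65,0,0,0,0],[0,68,0,0,0,0],[0,71,0,0,0,0],[0,74,0,0,0,0],[0,76,0,0,0,0],[0,76,0,0,0,0]],
])

```text
clock: 7.12
eef_pos: [551.6, 167.1, 28.4]
tool_rot: [3.14, -0.0, 1.509]
force: [0.1, 0.1, 0.8]
width: 42.6
```

```bash
python3 meas.py side7
```

```text
panel 103 z 50.6 85.0 [[556.0999755859375, 169.0], [565.0, 167.6999969482422], [572.5999755859375, 219.1999969482422], [563.5999755859375, 220.5]]
foot 745 z 11.7 93.7 [[561.7000122070312, 138.60000610351562], [633.9000244140625, 134.6999969482422], [638.4000244140625, 218.89999389648438], [566.2000122070312, 222.8000030517578]]
racktop [[655.0, -182.60000610351562], [705.5, -186.0], [733.0, 230.6999969482422], [682.5, 234.0]]
```

View pics/side7.png

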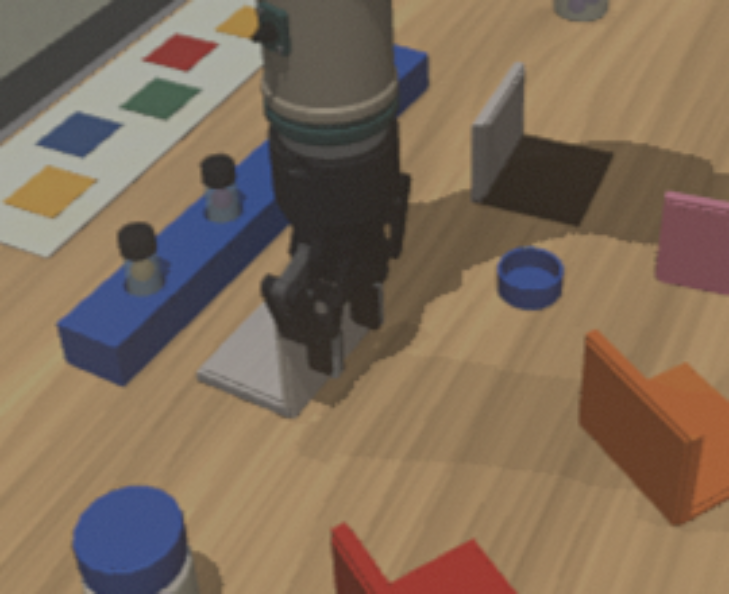

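The screen slides upright and is now square to the rack, with about 42 mm to go. I continue.

Emit:
arm_command([
  [[0,3,0,0,0,0],[0,6,0,0,0,0],[0,9,0,0,0,0],[0,12,0,0,0,0],[0,15,0,0,0,0],[0,18,0,0,0,0],[0,21,0,0,0,0],[0,24,0,0,0,0],[0,27,0,0,0,0],[0,30,0,0,0,0],[0,32,0,0,0,0],[0,34,0,0,0,0],[0,36,0,0,0,0],[0,36,0,0,0,0]],
])

```text
clock: 8.33
eef_pos: [587.3, 164.9, 28.3]
tool_rot: [3.141, -0.0, 1.509]
force: [-0.4, -0.1, 0.4]
width: 42.1
```

```bash
python3 meas.py side8
```

```text
panel 85 z 49.1 90.2 [[573.0999755859375, 143.39999389648438], [598.4000244140625, 140.10000610351562], [608.0999755859375, 211.8000030517578], [582.7000122070312, 215.1999969482422]]
foot 682 z 11.6 95.5 [[597.5999755859375, 127.80000305175781], [671.5, 125.69999694824219], [674.0999755859375, 220.10000610351562], [600.2000122070312, 222.10000610351562]]
racktop [[657.9000244140625, -182.39999389648438], [708.0999755859375, -185.3000030517578], [732.0, 231.10000610351562], [681.7999877929688, 234.0]]
```

View pics/side8.png

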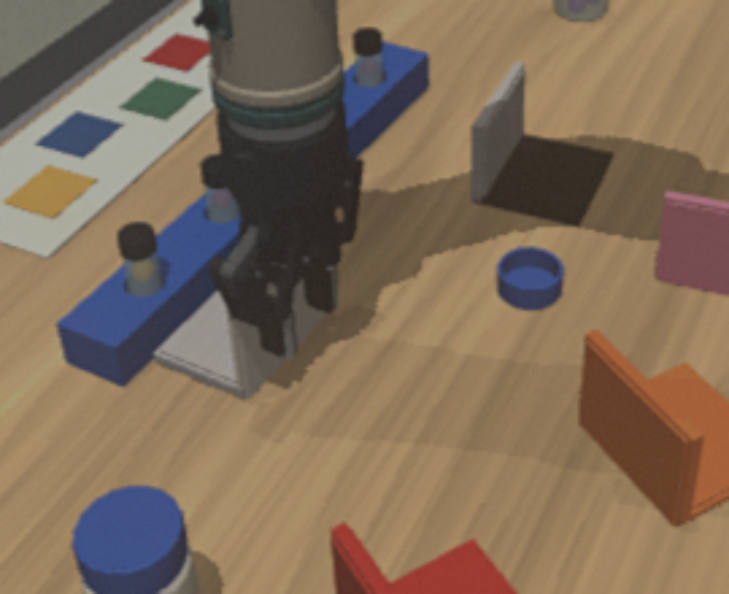

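The toe edge at (155,355) is about 5–7 mm short of the rack. I finish in 1 mm steps, watching force.

Emit:
arm_command([
  [[0,1,0,0,0,0],[0,2,0,0,0,0],[0,3,0,0,0,0],[0,4,0,0,0,0],[0,5,0,0,0,0],[0,5,0,0,0,0]],
])

```text
clock: 8.88
eef_pos: [591.6, 164.6, 28.2]
tool_rot: [-3.141, 0.0, 1.51]
force: [-1.0, -0.6, -0.6]
width: 42.7
```

```bash
python3 meas.py side9
```

```text
panel 84 z 49.0 68.7 [[604.7999877929688, 191.60000610351562], [612.0999755859375, 191.1999969482422], [613.5, 213.0], [606.2000122070312, 213.39999389648438]]
foot 679 z 11.6 96.6 [[600.5, 134.10000610351562], [673.5, 129.3000030517578], [679.2000122070312, 216.1999969482422], [606.2999877929688, 221.0]]
racktop [[656.7999877929688, -182.3000030517578], [707.5, -185.5], [733.7999877929688, 231.5], [683.0999755859375, 234.6999969482422]]
```

View pics/side9.png

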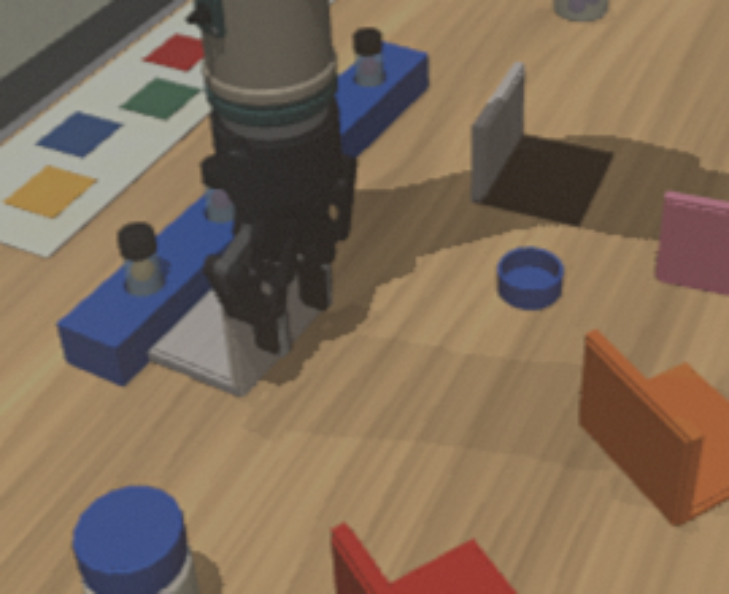

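Emit:
arm_command([
  [[0,0.5,0,0,0,0],[0,1,0,0,0,0],[0,1.5,0,0,0,0],[0,2,0,0,0,0],[0,2,0,0,0,0]],
])

```text
clock: 9.35
eef_pos: [592.9, 164.5, 28.2]
tool_rot: [-3.14, 0.0, 1.51]
force: [-6.1, 0.2, 1.5]
width: 42.6
```

```bash
python3 meas.py side10
```

```text
panel 108 z 48.2 88.1 [[580.7999877929688, 142.8000030517578], [604.0999755859375, 139.89999389648438], [613.0, 211.6999969482422], [589.7000122070312, 214.60000610351562]]
foot 687 z 12.0 93.5 [[597.5999755859375, 125.5999984741211], [671.2000122070312, 118.19999694824219], [680.7999877929688, 212.8000030517578], [607.2000122070312, 220.3000030517578]]
racktop [[656.7999877929688, -182.6999969482422], [706.7999877929688, -185.8000030517578], [732.5999755859375, 231.60000610351562], [682.5999755859375, 234.6999969482422]]
```

Force has risen to 6 N, so the foot is against the rack. I back straight off, rise and take a final look.

Emit:
arm_command([
  [[0,-4,0,0,0,0],[0,-15,0,0,0,0],[0,-40,0,0,0,0],[0,-70,0,0,0,0],[0,-80,-30,0,0,0],[0,-100,-70,0,0,0],[0,-120,-110,0,0,0],[0,-140,-150,0,0,0],[0,-150,-180,0,0,0],[0,-150,-180,0,0,0],[0,-150,-180,0,0,0]],
])

```text
clock: 10.32
eef_pos: [446.2, 174.8, 211.3]
tool_rot: [3.133, -0.004, 1.51]
force: [0.4, 0.5, 0.1]
width: 42.7
```

```bash
python3 meas.py side11
python3 - <<'E'
from cell import get_image
import cv2
d=get_image("top");cv2.imwrite("pics/top11.png",d["pixels"][:,:,::-1])
E
```

```text
panel 912 z 65.7 91.8 [[599.4000244140625, 113.0], [606.7999877929688, 112.5999984741211], [613.4000244140625, 212.39999389648438], [606.0, 212.89999389648438]]
foot 831 z 11.6 91.8 [[599.4000244140625, 105.0], [673.0999755859375, 100.80000305175781], [679.2999877929688, 208.6999969482422], [605.5, 212.89999389648438]]
racktop [[657.7999877929688, -183.89999389648438], [708.2000122070312, -186.6999969482422], [732.0999755859375, 231.8000030517578], [681.7000122070312, 234.6999969482422]]
```

View pics/side11.png

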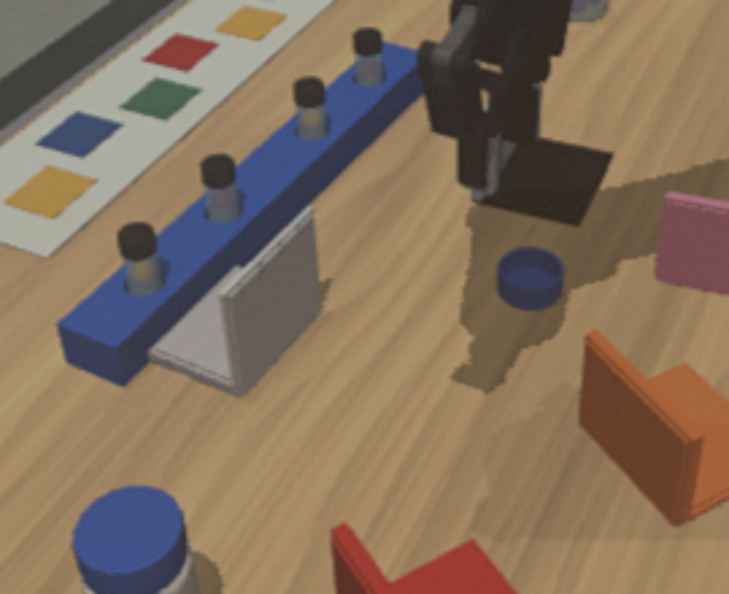

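View pics/top11.png

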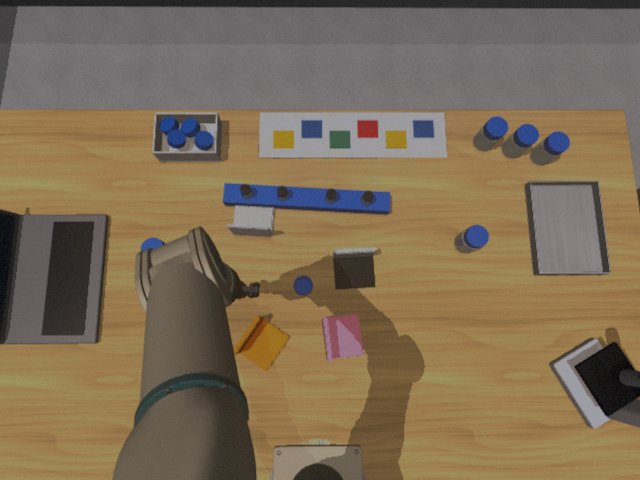

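The screen stands with its foot at the rack. Toe ends measure (673,101) and (679,209) against a rack face at x = 674 and 680, about 1 mm of gap each. The vials, cap, jars and black screen look unmoved, and the gripper is clear.

```bash
python3 -c "
from cell import order
print(order.finish_job())"
```

```text
the job is handed in; nothing more can be done
None
```

I tipped the white screen up by pushing on its upturned foot, slid it along the table to the rack, and handed the job in at about 10.4 s. Only pushing was used: half-open fingers on the inside of the foot to tip it, then on the back of the panel to slide it.

The last checks in the side camera showed:
- **Screen:** it is upright, with its top edge at about 91 mm.
- **Foot against the rack:** both toe ends were about 1 mm from the rack's near face and well within its length. The push force rose to 6 N at contact.
- **Other objects:** the black screen, vials, right jar and cap look unmoved by eye in the last pictures. I did not re-measure them. The arm partly hid the left jar in the top view, but its cap is where it was in the side view.
- **Arm:** the gripper was clear of everything, at about 211 mm height.

My first rack measurements disagreed: the top-camera fits put the near face at about 689 mm near the screen, the side-camera fit at 678 mm. I used the side-camera value, and the contact force bore it out. During tipping the heel slid back about 12 mm, which the slide made up.

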